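# Fit the missing shelf bracket to the archive rack

### The job

One post of the small green slotted rack has lost its shelf bracket: draw the spare one out of the yellow box and hook it into the empty post, level with the bracket already fitted on the other post. Press it down until it locks fully home, so that a shelf will lie level on the pair. Leave the mug, the tape and the stamp where they are.

Things in the scene. Friction and masses are not known exactly. Their poses are not given: they have to be found in the camera images.
- rack_home (a point): Where the heel of the spare bracket (point bracket_heel) lies when locked home: on the centre line of the empty post's front face, 129 mm above the bench, level with the fitted bracket. Axes: z up, -x straight out of the slotted front (the way a fitted bracket's nose points), y across. The rack is fixed: two green steel posts 50 mm wide, 36 deep, 366 tall, 260 mm apart, the fitted one at y = -260 mm.
- rack_entry (a point): Where the heel lies as the hooks pass straight into the slots: 17 mm (14 to 20) above rack_home, sideways within 3 mm; same axes. Push in (+x) until the heel meets the face, then go down. About 11 mm above home the toes of the hooks meet a sprung roller: there the bracket hangs by itself, hooked but not locked. A push of about 7 to 17 N snaps it past the roller down to home, where it stops.
- rack_slots (a point): Middle of the upper pair of slots that the hooks use, on the face sheet (3 mm thick) of the empty post, 76 mm above rack_home, same axes. Slots: two columns 28 mm apart, each slot 10 mm wide, 30 mm high, one every 45 mm up; those used have their lower edges 16 and 61 mm above rack_home. The post's foot bar on the bench is 8 mm high and reaches 65 mm out in front.
- bracket_mid (a point): Middle of the spare bracket, 75 mm from the heel, 36.5 mm above the underside: the place to hold it for fitting. Grey steel channel arm, 155 mm long without hooks, 32 mm wide, 73 mm high, about 0.4 kg, closed on top, underside flat for 95 mm from the heel then rising to the nose, where a stop stands 6 mm above the top. Axes: z up, -x to the nose, +x to heel and hooks. It stands by itself on the bench.
- bracket_heel (a point): Heel of the spare bracket: middle of the lower edge of its rear end (75 mm in +x, 36.5 mm down from bracket_mid), same axes. Two pairs of hooks, 28 mm apart, 4 mm thick, stick out 9 mm from the rear end: necks 10 mm high with undersides 16 and 61 mm above the underside, tongues hanging 14 mm below the necks with 4.5 mm between tongue and rear end.
- bracket_press (a point): Point on the flat top of the spare bracket, 60 mm from the rear end, 73 mm above the underside, same axes: push down about here to lock it. A gripper that holds the bracket less than 45 mm from the rear end cannot bring it to the post: its body would meet the post above. So once out of the box the bracket is stood on the bench and taken again at bracket_mid.
- spares_box: Yellow card box lying on its side, heavy, does not move: 260 mm long, 110 wide, 96 high, walls 4 mm (inside 102 wide, 88 high, floor 4 mm above the bench). Origin on the bench under the middle of the open mouth; +x runs into the box. The bracket stands in it nose first, along x within 5 degrees, its rear end sticking out about 50 mm, 9 mm of room above it: pull it straight out.
- mug_mid (a point): White mug, 76 mm across, 90 mm high: centre, half-way up. Leave it.
- tape_roll_mid (a point): Brown roll of tape lying flat, 90 mm across, 25 mm high: centre. Leave it.
- stamp_mid (a point): Wooden rubber stamp, foot 56 x 34 mm, 81 mm high: point on its axis 30 mm above the bench. Leave it.
There are look-alikes about, which are no part of the job. Of the things like the part that bears bracket_mid, leave any that is brown; of the rest the larger one is meant.

How it is judged (in metres and radians):
At the end, for the whole second after the job is handed in: The spare bracket sits in the empty post, hooked in the slots level with the fitted bracket and locked: its heel within 4 mm of the home height, 6 mm of the post's face and 6 mm sideways, upright within 5 degrees and square to the post within 7 degrees (z of bracket_heel in the frame of rack_home between -0.004 and 0.004 m and x of bracket_heel in the frame of rack_home between -0.006 and 0.004 m and y of bracket_heel in the frame of rack_home between -0.006 and 0.006 m and angle between bracket_heel's own z axis and vertical below 0.09 rad and angle between the x axis of bracket_heel and the x axis of rack_home, either way round below 0.12 rad); the robot touches nothing.
It fails at once if the mug is moved more than 30 mm or tipped (distance of mug_mid from where it was at the start of the episode above 0.03 m or angle between mug_mid's own z axis and vertical above 0.6 rad).
It fails at once if the tape roll is moved more than 30 mm (distance of tape_roll_mid from where it was at the start of the episode above 0.03 m).
It fails at once if the stamp is moved more than 30 mm or knocked over (distance of stamp_mid from where it was at the start of the episode above 0.03 m or angle between stamp_mid's own z axis and vertical above 0.6 rad).
It also fails if it takes over 56 s, if anything falls off the work surface, if the arm or the gripper's body presses on something with over 40 N, if the wrist force passes 120 N, or if a joint passes its speed limit or range.

### The arm

A 6-joint arm with a two-finger parallel gripper is mounted at the origin on the work surface. World frame = base frame: x ahead of the robot, y to its left, z up, the work surface at z = 0. Lengths are in m, angles in degrees, forces in N, time in s.
With the tool pointing down it reaches from about 0.35 to 0.875 m from the base axis. Payload 4.2 kg.
Tool frame: the origin (TCP) lies midway between the tips of the shut fingers; the grasp point (between the pads) lies 19 mm behind it; z points along the fingers, y is the line along which they close (so a half turn about z gives the same grasp; the last joint's range is limited). The gripper opens to 87 mm and grips with 3 to 60 N. Pads are 19 mm wide; open, the fingers measure 117 mm over their backs; the gripper's body (75 mm by 190 mm) begins 51 mm behind the grasp point.
Start: joints at [-52.735, 22.042, 0.453, 0, -68.411, -14.817], TCP at [0.239, -0.578, 0.223] pointing down, gripper open.
Joint ranges: [-179.83, 179.83], [-69.29, 118.12], [-61.27, 80.66], [-181.25, 117.63], [-171.15, -9.14], [-177.46, 177.46]. Speed limits (degrees/s): [159.86, 159.86, 180, 180, 180, 180].

### API

Orientations are given as [roll, pitch, yaw] about the fixed x, y, z axes, in that order (R = Rz(yaw) Ry(pitch) Rx(roll)).
In Python, from workcell import env gives the robot as it stands. The module is installed in compiled form; this text tells all that it offers. Calls block until the motion is done:
- env.goto(position, orientation): joint-space move of the TCP to a pose.
- env.move_straight(position, rotation=None, rate=0.15, force_limit=None): straight line of the TCP; rotation=None keeps the orientation; rate is the mean speed in m/s. With force_limit (N) it stops when the force on the tool has changed by that much, and returns True; else False.
- env.set_joints(angles): joint-space move.
- env.gripper_to(opening, grasp_force=None): opening from 0.0 (shut) to 1.0 (fully open); grasp_force is the grip in N (None keeps the last); returns when the fingers have stopped.
- env.dwell(seconds).
- env.inverse_kinematics(position, orientation): joint angles nearest the present ones, or None.
- env.read_state(): the state.
- env.grab_frame(name): name is "scene" or "top" or "wrist"; returns a dict with "image" (400x640x3 uint8, blue, green, red), "fx", "fy", "cx", "cy" (pixels), "D" ([k1, k2, p1, p2, k3] as OpenCV has them; the pictures are not rectified), "position" and "orientation" of the camera in the world. Camera axes: x right, y up, looking along -z (the intrinsics and any distortion apply to the point x, -y, -z); pixel columns grow to the right and rows downward; lengths in m; the calibration is good to about 2 mm. A picture is of the moment at which its call begins. There is no depth.
A pose or a line that the arm cannot do raises env.Unreachable and nothing moves.
- env.close_job(): hands the job in; it is judged then, once.
Trained networks look in a picture, given as the dict that the camera call returned (one of the last four; its "shot" number tells which), for a name from the list of things; names that differ only in an ending like _2 or _b are one class to them, and where a whole thing is asked for, a point or a joint stands for the part that bears it (a point fixed in the world has none). Each returns a list of dicts, best first, with "score" (0 to 1); they miss things now and then, are a little off and sometimes report something else, mostly with a low value. They report only what shows in the picture. A call takes as long as a camera call. They do not tell look-alikes from the thing itself.
- env.search_frame(picture, thing): "xyz" ([x, y, z] in m, in world coordinates, good to about 4 mm: the middle of the surface that is visible of it).
- env.trace(picture, thing): "mask" (400x640 bool, what is visible of it).
The state is a dict: "clock": time; "joint_positions": joint angles; "qvel": joint speeds; "joint_torque": joint torques, N m; "position": TCP position; "tool_rot": TCP orientation; "force": force on the tool from outside, world axes, zero at the start; "wrist_torque": the same for the moment, N m; "opening": opening from 0.0 (shut) to 1.0 (fully open); "finger_force": force on a finger pad.
Only numpy, scipy, OpenCV 4.12 (cv2) and the standard library are available. Lean on these libraries where they do the work, as an engineer would, in place of code of your own. Each camera call takes 0.05 s, during which the arm holds its last target. There are 200 camera calls.

## Working session

There is one attempt and no reset: what is moved stays moved. The work goes in short steps, each a Python script; the robot and the scene stay as the last script left them, time stands still between calls to the robot, and variables do not carry over. Pictures are saved under pics/ and viewed, at most 10 in all, crops included, and the job is handed in when it is done.

```bash
mkdir -p pics; ls; python3 - <<'E'
from workcell import env
import cv2, numpy as np
for n in ("scene","top"):
    f=env.grab_frame(n); cv2.imwrite(f"pics/{n}1.png",f["image"])
    print(n,f["fx"],f["fy"],f["cx"],f["cy"],f["D"],f["position"],f["orientation"])
    for t in ("bracket_mid","spares_box","mug_mid","tape_roll_mid","stamp_mid","rack_home","rack_slots","bracket_heel"):
        try: print(t,[(np.round(d["xyz"],3).tolist(),round(d["score"],2)) for d in env.search_frame(f,t)])
        except Exception as e: print(t,repr(e))
print(env.read_state())
E
```

```text
pics
scene 520.211782097622 520.211782097622 320.89318351751274 195.22462702949034 [0.04610185 0.         0.         0.         0.        ] [ 1.25295681 -0.18332357  1.08837543] [36.85506869 -0.27670008 75.52290603]
bracket_mid [([0.338, -0.124, 0.061], 0.92), ([0.512, -0.185, 0.067], 0.84), ([0.634, -0.112, 0.051], 0.76)]
spares_box [([0.563, -0.345, 0.095], 0.71)]
mug_mid [([0.78, -0.095, 0.046], 0.57)]
tape_roll_mid [([0.414, 0.202, 0.023], 0.74)]
stamp_mid [([0.431, 0.08, 0.027], 0.7)]
rack_home [([0.77, 0.266, 0.194], 0.61)]
rack_slots [([0.783, -0.093, 0.049], 0.66), ([0.766, 0.265, 0.201], 0.62)]
bracket_heel [([0.339, -0.123, 0.061], 0.88), ([0.513, -0.182, 0.062], 0.67), ([0.632, -0.108, 0.054], 0.55)]
top 369.91805564023207 369.91805564023207 322.68838985127803 202.84626406125716 [-0.05788839  0.          0.          0.          0.        ] [0.47834471 0.00525723 0.8363111 ] [  8.18118339  -0.80614499 -90.8020781 ]
bracket_mid [([0.494, -0.188, 0.079], 0.86), ([0.62, -0.108, 0.052], 0.61)]
spares_box [([0.523, -0.332, 0.096], 0.72)]
mug_mid [([0.793, -0.092, 0.051], 0.9)]
t
[... 271 characters left out ...]
, 0.63)]
{'clock': 0.9, 'joint_positions': array([-5.27348438e+01,  2.20381471e+01,  4.53478038e-01, -9.83571689e-04,
       -6.84110489e+01, -1.48149003e+01]), 'qvel': array([ 0.12619892,  0.09898949,  0.06358795, -0.05279472, -0.01071259,
       -0.05388154]), 'joint_torque': array([ 1.55076368e-04, -3.90456498e+01,  1.87621611e+01,  4.22433391e+00,
        1.55549002e-02, -3.31364572e-05]), 'position': array([ 0.23867849, -0.57760995,  0.22259061]), 'tool_rot': array([-1.79996094e+02,  1.97909144e-03, -1.57550106e+02]), 'force': array([-0.04944673,  0.48317082, -0.05854281]), 'wrist_torque': array([-0.00207217,  0.00420165, -0.05365591]), 'finger_force': 0.0, 'opening': 1.000758942775252}
```

View pics/scene1.png

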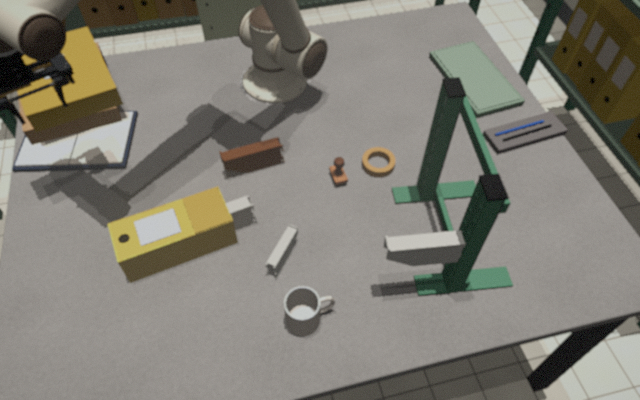

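View pics/top1.png

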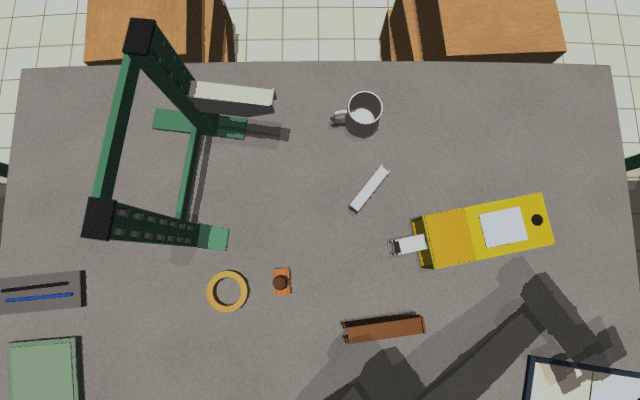

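The bench is seen from both cameras: spare bracket in the yellow box with its rear end out at top px (395,246); empty post near px (100–225, 240) in top; a small grey look-alike at (370,188), a brown one at (385,328). Next, rough rack geometry, and the wrist camera's mounting.

```bash
cat > h.py <<'E'
from workcell import env
import cv2, numpy as np
from scipy.spatial.transform import Rotation as R
F=np.diag([1.,-1,-1])
def rot(o): return R.from_euler("xyz",o,degrees=True).as_matrix()
def cam(f):
    K=np.array([[f["fx"],0,f["cx"]],[0,f["fy"],f["cy"]],[0,0,1.]])
    M=F@rot(f["orientation"]).T
    return K,np.array(f["D"],float),M,-M@np.array(f["position"],float)
def proj(f,P):
    K,D,M,t=cam(f); return cv2.projectPoints(np.array(P,float).reshape(-1,3),cv2.Rodrigues(M)[0],t,K,D)[0][:,0]
def onz(f,uv,z):
    K,D,M,t=cam(f); c=np.array(f["position"],float)
    n=cv2.undistortPoints(np.array(uv,float).reshape(-1,1,2),K,D)[:,0]
    d=np.c_[n,np.ones(len(n))]@M
    return c+d*((z-c[2])/d[:,2])[:,None]
E
python3 - <<'E'
from h import *
import json
f=env.grab_frame("wrist"); s=env.read_state()
T=rot(s["tool_rot"]); 
print("cam in tool",T.T@(f["position"]-s["position"])); print(np.round(T.T@rot(f["orientation"]),3), f["fx"],f["D"])
t=env.grab_frame("top"); sc=env.grab_frame("scene")
# foot bar front end, cap corners
print(onz(t,[[229,229],[225,250],[197,226],[197,247]],.008)); print(onz(t,[[88,198],[115,199],[110,240],[82,236]],.366))
a=cv2.resize(t["image"][185:260,75:240],None,fx=4.8,fy=4.8,interpolation=cv2.INTER_CUBIC)
b=cv2.resize(sc["image"][70:210,385:485],None,fx=4.2,fy=4.2,interpolation=cv2.INTER_CUBIC)
cv2.imwrite("pics/a.png",a); cv2.imwrite("pics/b.png",b)
for yaw in (90,0): 
  for tilt in (90,110,120,135,150): print(yaw,tilt,[env.inverse_kinematics([.5,y,.25],[-tilt,0,yaw-90]) is not None for y in (-.1,0,.05)])
E
```

```text
cam in tool [ 0.06805532 -0.00029149 -0.16284595]
[[-0.001  0.969  0.247]
 [ 1.     0.001  0.   ]
 [-0.     0.247 -0.969]] 284.5495929086111 [-0.04031721  0.          0.          0.          0.        ]
[[0.54058241 0.2026912  0.008     ]
 [0.49390713 0.21073274 0.008     ]
 [0.54808981 0.27511385 0.008     ]
 [0.50114076 0.27366974 0.008     ]]
[[0.55594196 0.30441805 0.366     ]
 [0.55415743 0.26779727 0.366     ]
 [0.50101854 0.27103244 0.366     ]
 [0.50638171 0.30880017 0.366     ]]
90 90 [True, True, True]
90 110 [True, True, True]
90 120 [True, True, True]
90 135 [True, True, True]
90 150 [True, True, True]
0 90 [True, False, False]
0 110 [True, True, True]
0 120 [False, False, False]
0 135 [False, False, False]
0 150 [True, True, True]
```

View pics/a.png

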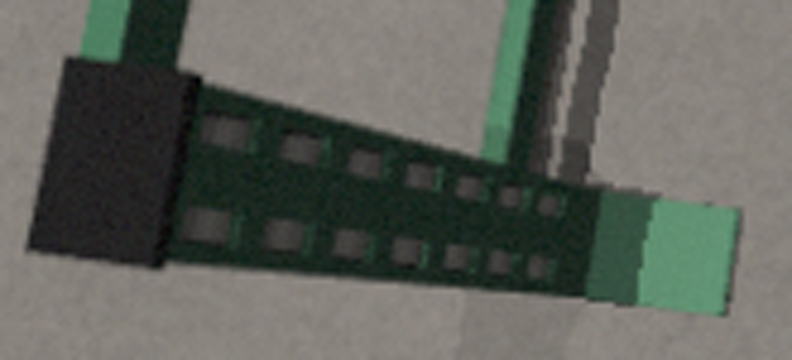

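The crop shows the two slot columns of the empty post clearly (7 rows) and the foot bar's front end; I fit the rack pose to these.

```bash
cat > rack.py <<'E'
from h import *
from scipy.optimize import least_squares
def pts(p,L):
    x,y,w=p; c,s=np.cos(w),np.sin(w); L=np.array(L)   # w: heading of rack +x
    return np.c_[x+c*L[:,0]-s*L[:,1], y+s*L[:,0]+c*L[:,1], L[:,2]]
E
python3 - <<'E'
from rack import *
t=env.grab_frame("top")
A=np.array([(228,132),(302,150),(366,163),(422,178),(470,188),(513,197),(549,205),(210,225),(287,236),(351,244),(408,252),(459,257),(502,263),(538,267),(740,208),(725,316)],float)
uv=(A+.5)/4.8-.5+[75,185]
zz=[.340-.045*k for k in range(7)]
# rack frame y: fitted at -0.26 (larger world x) -> upper image row is y=-0.014
L=[(0.0015,-.014,z) for z in zz]+[(0.0015,.014,z) for z in zz]+[(-.065,-.025,.008),(-.065,.025,.008)]
for sel in (slice(0,16),slice(0,14)):
    r=least_squares(lambda p:(proj(t,pts(p,L))-uv)[sel].ravel(),[.527,.27,1.5],loss="soft_l1",f_scale=.5)
    print(r.x,np.degrees(r.x[2]),np.round((proj(t,pts(r.x,L))-uv),1).tolist())
d=[env.search_frame(t,n) for n in ("bracket_mid",)]
# bracket in box: top corners of rear end in top picture at z=.077 (4+73)
print(onz(t,[[390,241],[393,254],[425,236],[428,249]],.077))
# hover over bracket
env.goto([.49,-.21,.30],[180,0,-160]); print(env.read_state()["clock"])
f=env.grab_frame("wrist"); cv2.imwrite("pics/w1.png",f["image"]); print(f["position"],f["orientation"])
import pickle; pickle.dump(f,open("w1.pkl","wb"))
for n in ("bracket_mid","bracket_heel","spares_box"): print(n,[(np.round(d["xyz"],3),d["score"]) for d in env.search_frame(f,n)])
E
```

```text
[0.52652406 0.27151519 1.44080621] 82.55211468068246 [[-0.0, -0.4], [0.2, -0.5], [0.2, -0.1], [0.0, -0.6], [0.0, -0.4], [-0.1, -0.3], [0.2, -0.1], [-0.1, 0.7], [-0.1, 0.3], [0.2, 0.4], [0.1, 0.2], [-0.2, 0.4], [-0.2, 0.2], [0.3, 0.4], [-0.3, 0.0], [-0.5, -0.2]]
[0.52654568 0.27157554 1.44006239] 82.50949737193562 [[-0.1, -0.4], [0.1, -0.5], [0.1, -0.1], [-0.0, -0.6], [0.0, -0.4], [-0.1, -0.3], [0.2, -0.2], [-0.1, 0.6], [-0.2, 0.3], [0.2, 0.4], [0.1, 0.1], [-0.3, 0.4], [-0.2, 0.2], [0.3, 0.3], [-0.3, 0.1], [-0.5, -0.2]]
[[ 0.50653584 -0.14411062  0.077     ]
 [ 0.47994119 -0.14929424  0.077     ]
 [ 0.51564582 -0.21733385  0.077     ]
 [ 0.48885868 -0.22224585  0.077     ]]
2.8083
[ 0.42595671 -0.23413411  0.46260834] [-1.42483838e+01 -1.32732976e-02  1.09896971e+02]
bracket_mid [(array([ 0.499, -0.185,  0.079]), 0.85), (array([ 0.641, -0.128,  0.053]), 0.75)]
bracket_heel [(array([ 0.638, -0.128,  0.052]), 0.79), (array([ 0.33 , -0.131,  0.073]), 0.7), (array([ 0.496, -0.187,  0.078]), 0.61)]
spares_box [(array([ 0.519, -0.345,  0.098]), 0.96)]
```

View pics/w1.png

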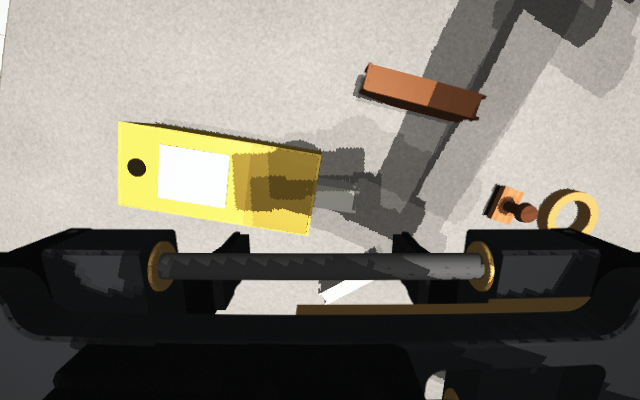

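The wrist view shows the box with the bracket's rear end at px (355,200), shadowed, and the mug-side look-alike hidden by the gripper. I refine the bracket axis with masks before grasping.

```bash
python3 - <<'E'
from rack import *
for n in ("top","scene"):
    f=env.grab_frame(n)
    for d in env.trace(f,"bracket_mid"):
        m=d["mask"].astype(np.uint8); v,u=np.nonzero(m)
        # is it near the box mouth?
        c=proj(f,[.495,-.17,.077])[0]
        if np.hypot(u.mean()-c[0],v.mean()-c[1])<25:
            P=onz(f,np.c_[u,v],.077)[:,:2].astype(np.float32)
            print(n,d["score"],len(u),P.mean(0),P.min(0),P.max(0),cv2.minAreaRect(P*1000))
    if n=="top":
        # box
        b=env.trace(f,"spares_box")[0]["mask"]; v,u=np.nonzero(b); print("box",cv2.minAreaRect(onz(f,np.c_[u,v],.096)[:,:2].astype(np.float32)*1000))
        a=f["image"][225:275,375:445]
        cv2.imwrite("pics/c.png",cv2.resize(a,None,fx=8,fy=8,interpolation=cv2.INTER_CUBIC))
E
```

```text
Traceback (most recent call last):
IndexError: list index out of range
```

```bash
python3 - <<'E'
from rack import *
# old top picture from disk, calibration from a fresh call
f=env.grab_frame("top"); f["image"]=cv2.imread("pics/top1.png")
cv2.imwrite("pics/c.png",cv2.resize(f["image"][225:275,375:445],None,fx=8,fy=8,interpolation=cv2.INTER_CUBIC))
im=cv2.cvtColor(f["image"],cv2.COLOR_BGR2HSV)
m=((im[...,1]>150)&(abs(im[...,0].astype(int)-25)<8)).astype(np.uint8); m[:,:400]=0; m[:180]=0;m[280:]=0
v,u=np.nonzero(m); print("box px",len(u),cv2.minAreaRect(onz(f,np.c_[u,v],.096)[:,:2].astype(np.float32)*1000))
w=env.grab_frame("wrist")
for d in env.trace(w,"bracket_mid"):
    v,u=np.nonzero(d["mask"]); P=onz(w,np.c_[u,v],.077)[:,:2].astype(np.float32)
    print("wrist",d["score"],len(u),u.mean(),v.mean(),cv2.minAreaRect(P*1000))
cv2.imwrite("pics/d.png",cv2.resize(w["image"][150:230,280:380],None,fx=6,fy=6,interpolation=cv2.INTER_CUBIC))
E
python3 -c "
import cv2,numpy as np
a=cv2.imread('pics/c.png');b=cv2.imread('pics/d.png')
a=cv2.resize(a,(400,286));b=cv2.resize(b,(400,320));print(a.shape,b.shape)
cv2.imwrite('pics/cd.png',cv2.convertScaleAbs(np.vstack([a,b]),alpha=1.0))"
```

```text
box px 5365 ((523.6171875, -332.4503173828125), (108.95960235595703, 285.19482421875), 10.157039642333984)
wrist 0.96 1201 334.67027477102414 194.85012489592006 ((494.4021301269531, -187.1658172607422), (42.411033630371094, 59.25386047363281), 9.988436698913574)
wrist 0.79 4088 420.34589041095893 93.79721135029354 ((332.897705078125, -128.26687622070312), (44.83229446411133, 161.12684631347656), 6.90355110168457)
wrist 0.72 738 337.5271002710027 288.03523035230353 ((629.6049194335938, -123.6690444946289), (41.51813888549805, 78.82798767089844), 22.635530471801758)
(286, 400, 3) (320, 400, 3)
```

View pics/c.png

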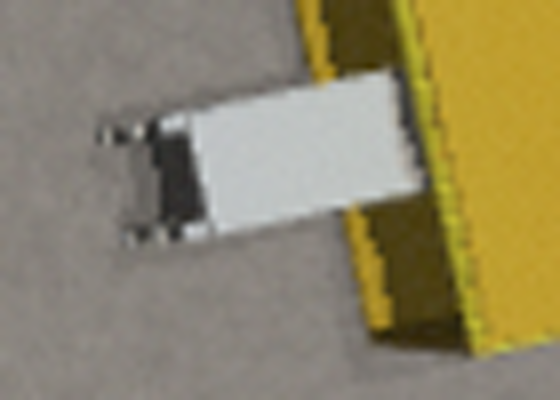

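The crop shows the bracket's top plate: rear corners at crop px (190,115)/(212,235), edges running to (390,70)/(425,188); I grasp from these.

```bash
python3 - <<'E'
from rack import *
f=env.grab_frame("top")
A=np.array([(190,115),(212,235),(390,70),(425,188)],float)
P=onz(f,(A+.5)/8-.5+[375,225],.077)[:,:2]; print(P)
print("width",np.linalg.norm(P[0]-P[1]),np.linalg.norm(P[2]-P[3]))
r=(P[0]+P[1])/2; n=(P[2]+P[3])/2
for e in (P[2]-P[0],P[3]-P[1],n-r): print(np.degrees(np.arctan2(e[1],e[0])))
h=-81.5; u=np.array([np.cos(np.radians(h)),np.sin(np.radians(h))]); print(r,n)
E
```

```text
[[ 0.51049189 -0.16148457]
 [ 0.4797831  -0.16592017]
 [ 0.52124566 -0.21408285]
 [ 0.490787   -0.22169138]]
width 0.031027477911589864 0.03139458260187595
-78.44506445208673
-78.83865609645801
-78.64748658890599
[ 0.4951375  -0.16370237] [ 0.50601633 -0.21788711]
```

```bash
python3 - <<'E'
from rack import *
h=np.radians(-78.65); u=np.array([np.cos(h),np.sin(h),0]); rear=np.array([.4951,-.1637,0])
g=rear+.022*u; o=[180,0,-78.65]
env.goto(g+[0,0,.13],o)
print(env.move_straight(g+[0,0,.039],rate=.12,force_limit=10), env.read_state()["position"])
env.gripper_to(0,40); s=env.read_state(); print(s["opening"],s["finger_force"],s["clock"],s["force"])
p=np.array(s["position"])
print(env.move_straight(p-.135*u,rate=.1,force_limit=25)); s=env.read_state(); print(s["position"],s["force"],s["opening"])
p=np.array(s["position"])
print(env.move_straight(p-[0,0,.007],rate=.03,force_limit=5)); s=env.read_state(); print(s["position"],s["force"])
env.gripper_to(1); env.dwell(.1); s=env.read_state(); p=np.array(s["position"])
env.move_straight(p+[0,0,.15]); print(env.read_state()["clock"])
f=env.grab_frame("wrist"); cv2.imwrite("pics/w2.png",f["image"])
import pickle; pickle.dump(f,open("w2.pkl","wb"))
for d in env.trace(f,"bracket_mid"):
    v,uu=np.nonzero(d["mask"]); P=onz(f,np.c_[uu,v],.073)[:,:2].astype(np.float32)
    print("wrist",d["score"],len(uu),uu.mean(),v.mean(),cv2.minAreaRect(P*1000))
E
```

```text
False [ 0.5001402  -0.18538718  0.03968371]
0.36366269298645354 39.993496192619205 6.45 [-0.12720151 -0.43147822  0.02515283]
False
[ 0.47286889 -0.05325304  0.03892529] [-0.7468401  -0.44250896 -4.34406247] 0.36629954140832466
True
[ 0.47360338 -0.05350069  0.03445231] [ 0.83860919 -0.02640072  1.44798741]
10.5667
wrist 0.88 4005 185.98476903870161 116.91061173533083 ((608.121826171875, -112.60623168945312), (34.41950607299805, 109.2857894897461), 50.37351608276367)
wrist 0.81 9600 468.8934375 153.62916666666666 ((341.2330017089844, -125.84573364257812), (64.53433990478516, 163.12063598632812), 5.467133045196533)
wrist 0.67 5875 317.992 142.2047659574468 ((483.0259094238281, -104.6254653930664), (33.39548873901367, 159.87583923339844), 11.352672576904297)
```

View pics/w2.png

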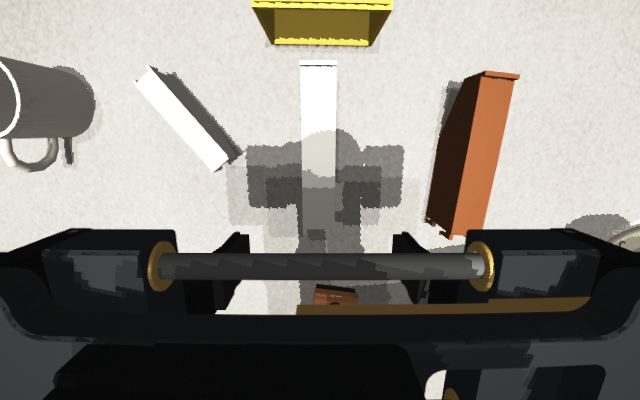

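The bracket stands free at px (300–337, 60–240), clear of the box mouth at the top of the picture. Before regrasping, I look at the slots with a tilted wrist view to refine the rack pose.

```bash
cat > look.py <<'E'
from rack import *
Tc=np.array([.06805532,-.00029149,-.16284595]); Rc=np.array([[-.001,.969,.247],[1,.001,0],[0,.247,-.969]])
p=(.5265,.2715,np.radians(82.55))
L=[(0,y,z) for z in (.160,.205,.250) for y in (-.014,.014)]
S=pts(p,L); hd=np.array([np.cos(p[2]),np.sin(p[2]),0]); Z=np.array([0,0,1.])
w=env.grab_frame("wrist"); q0=np.array(env.read_state()["joint_positions"])
best=None
for a in range(20,91,10):
  for d in (.08,.12,.16,.2,.25):
    for z in (.15,.2,.25,.3,.35,.4):
      ar=np.radians(a); tz=np.cos(ar)*hd-np.sin(ar)*Z; tx=np.sin(ar)*hd+np.cos(ar)*Z
      T=np.c_[tx,np.cross(tz,tx),tz]; pos=np.array([p[0],p[1],z])-d*hd
      f=dict(w); f["position"]=pos+T@Tc; f["orientation"]=R.from_matrix(T@Rc).as_euler("xyz",degrees=True)
      uv=proj(f,S)
      if uv[:,1].min()<30 or uv[:,1].max()>205: continue
      q=env.inverse_kinematics(pos,R.from_matrix(T).as_euler("xyz",degrees=True))
      if q is None: continue
      c=np.abs(np.array(q)-q0).max()-.3*np.ptp(uv[:,1])
      if best is None or c<best[0]: best=(c,a,d,z,np.array(q),uv,pos,R.from_matrix(T).as_euler("xyz",degrees=True))
E
python3 -c "
from look import *
print(best); print(q0)"
```

```text
(np.float64(101.32241645838766), 20, 0.08, 0.15, array([  -6.3578052 ,   29.4145947 ,  -12.75139415,  -75.58544502,
        -75.944141  , -139.81290569]), array([[337.82825699, 174.31708421],
       [303.95719778, 174.35048371],
       [339.80085642, 120.16041435],
       [301.96035194, 120.19766851],
       [342.20224415,  52.30638366],
       [299.5253969 ,  52.34795465]]), array([0.51612712, 0.19217533, 0.15      ]), array([180.  , -70.  ,  82.55]))
[ 1.32053729e+01  9.51461236e+00 -2.32559767e+01 -3.30277124e-02
 -5.74139114e+01 -1.87725922e+00]
```

View pics/b.png

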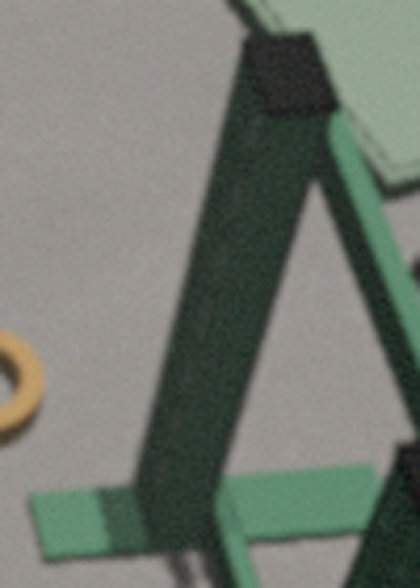

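```bash
python3 - <<'E'
from rack import *
f=env.grab_frame("scene"); p=(.5265,.2715,np.radians(82.55))
L=[(0,.025,.366),(.036,.025,.366),(.036,-.025,.366),(0,-.025,.366),(-.065,.025,.008),(-.065,-.025,.008)]
A=np.array([(245,38),(312,33),(337,107),(268,115),(30,495),(45,553)],float)
uv=(A+.5)/4.2-.5+[385,70]
print(np.round(proj(f,pts(p,L))-uv,1))
r=least_squares(lambda p:(proj(f,pts(p,L))-uv).ravel(),p,loss="soft_l1",f_scale=.5); print(r.x,np.degrees(r.x[2]),np.round(proj(f,pts(r.x,L))-uv,1).tolist())
E
```

```text
[[-0.4  1. ]
 [ 0.6  0.8]
 [ 1.5 -0.5]
 [ 0.5 -0.9]
 [ 0.1  0.6]
 [ 0.5  2.1]]
[0.52486579 0.27128244 1.41296149] 80.95673007172137 [[-0.5, 0.5], [0.6, 0.6], [0.9, -0.6], [-0.2, -1.4], [-0.1, -0.4], [-0.2, 1.1]]
```

The scene crop's cap and foot corners agree with the top-view fit to about 1.6 mm. Now regrasp at mid and attempt entry with a force limit.

```bash
python3 - <<'E'
from rack import *
f=env.grab_frame("top")
c=onz(f,[[98.6,218.4],[141,36.5]],.366); e=c[0]-c[1]; print("rack y heading",np.degrees(np.arctan2(e[1],e[0]))-90,np.linalg.norm(e[:2]))
h=np.radians(-78.65); u=np.array([np.cos(h),np.sin(h),0])
m=np.array([.469,-.032,0])+.075*u
env.move_straight(np.r_[m[:2],.12],rate=.2)
print(env.move_straight(np.r_[m[:2],.0175],rate=.12,force_limit=10), env.read_state()["position"])
env.gripper_to(0,50); s=env.read_state(); print(s["opening"],s["finger_force"],s["clock"])
p=np.array(s["position"]); env.move_straight(p+[0,0,.16],rate=.2)
s=env.read_state(); print(s["position"],s["force"],s["wrist_torque"],s["opening"],s["clock"])
E
```

```text
rack y heading 81.40550703620212 0.25868614113963545
False [ 0.48450956 -0.10534345  0.01828467]
0.3642873851304351 49.997878577560186 13.325
[ 0.48239089 -0.10541099  0.17590174] [-0.46167043 -0.14998895 -3.42567651] [-0.05090651  0.13968728  0.01901905] 0.36131883054267355 14.275
```

```bash
cat > fit.py <<'E'
from rack import *
X,Y,W=.526,.2714,np.radians(82.0); OFF=.0183
hd=np.array([np.cos(W),np.sin(W),0]); lt=np.array([-hd[1],hd[0],0]); O=[180,0,82.0-180]
def tcp(x,y,z): return np.array([X,Y,.129+OFF])+hd*(x-.075)+lt*y+[0,0,z]
def heel(s): d=np.array(s["position"])-[X,Y,.129+OFF]; return np.round([d@hd+.075,d@lt,d[2]],4)
E
python3 - <<'E'
from fit import *
env.goto(tcp(-.045,0,.03),O); env.move_straight(tcp(-.045,0,.018),rate=.1); env.dwell(.2)
s=env.read_state(); print(heel(s),s["tool_rot"],s["force"],s["clock"])
print(env.move_straight(tcp(.006,0,.018),rate=.04,force_limit=6))
s=env.read_state(); print(heel(s),s["force"],s["wrist_torque"],s["clock"])
f=env.grab_frame("scene"); cv2.imwrite("pics/s3.png",cv2.resize(f["image"][60:260,330:530],None,fx=3,fy=3,interpolation=cv2.INTER_CUBIC))
E
```

```text
[-0.0453 -0.0004  0.0185] [-1.79957954e+02  2.56168091e-02 -9.80338600e+01] [ 0.34408113 -0.20517011 -3.41181634] 15.7583
True
[-0.0013  0.0013  0.0164] [-1.00046529e-01  1.82507216e-03 -3.18651178e+00] [ 0.06389598  0.08090405 -0.00282608] 16.7833
```

View pics/s3.png

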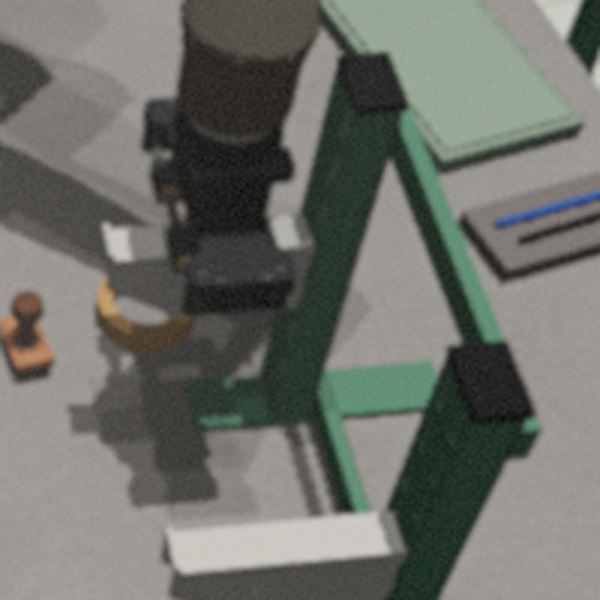

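The picture shows the bracket against the empty post (rear end at px (300,240)), with heel at the face by the numbers. Now down through the roller.

```bash
python3 - <<'E'
from fit import *
y=heel(env.read_state())[1]
for z in (.011,.007,.003,0,-.003):
    b=env.move_straight(tcp(0,y,z),rate=.03,force_limit=30)
    s=env.read_state(); print(z,b,heel(s),np.round(s["force"],1),round(s["clock"],2))
    if b: break
E
```

```text
0.011 False [-0.0011  0.0021  0.0105] [-1.6 -4.5 -3.1] 17.16
0.007 False [-0.0018  0.002   0.0067] [-0.2 -7.2 -2.6] 17.44
0.003 False [-0.0012  0.0028  0.0014] [ 0.1 -3.7 -8.2] 17.73
0 False [-0.0009  0.002  -0.0003] [-1.2 -6.2 -5.5] 17.98
-0.003 False [-0.001   0.0013 -0.0018] [-0.8 -7.1  0.1] 18.23
```

```bash
python3 - <<'E'
from fit import *
y=heel(env.read_state())[1]
for z in (-.005,-.007,-.009):
    b=env.move_straight(tcp(-.001,y,z),rate=.03,force_limit=18)
    s=env.read_state(); print(z,b,heel(s),np.round(s["force"],1),s["opening"],round(s["clock"],2))
    if b: break
f=env.grab_frame("scene"); cv2.imwrite("pics/s4.png",cv2.resize(f["image"][60:260,330:530],None,fx=3,fy=3,interpolation=cv2.INTER_CUBIC))
E
```

```text
-0.005 False [-0.0013  0.0004 -0.0029] [-1.9 -6.9  3.2] 0.3626593403884514 18.48
-0.007 False [-0.0015  0.0002 -0.004 ] [-3.9 -8.7  7. ] 0.3619213663664672 18.73
-0.009 False [-0.0014 -0.     -0.0046] [-5.9 -8.1 13.9] 0.3656837352296324 18.98
```

```bash
python3 - <<'E'
from fit import *
env.gripper_to(.8); s=env.read_state(); print(heel(s),np.round(s["force"],1))
p=np.array(s["position"]); env.move_straight(p+[0,0,.12],rate=.2); env.gripper_to(0)
q=tcp(.015,0,0); q[2]=.235
env.move_straight(q,rate=.15); env.dwell(.2); s=env.read_state(); print(s["position"],np.round(s["force"],1))
q[2]=.198
b=env.move_straight(q,rate=.03,force_limit=3); s=env.read_state(); print("touch",b,s["position"],np.round(s["force"],1))
p=np.array(s["position"]); p[2]=.185
b=env.move_straight(p,rate=.03,force_limit=25); s=env.read_state(); print("press",b,s["position"],np.round(s["force"],1))
q[2]=.30; env.move_straight(q,rate=.2); q2=q-hd*.15; env.move_straight(q2,rate=.25); print(env.read_state()["clock"])
f=env.grab_frame("scene"); cv2.imwrite("pics/s4.png",cv2.resize(f["image"][60:260,330:530],None,fx=3,fy=3,interpolation=cv2.INTER_CUBIC))
E
```

```text
[-0.001   0.0013 -0.009 ] [0.1 0.3 1.1]
[0.51793889 0.211896   0.2358778 ] [1.1 0.1 0.8]
touch True [0.51759884 0.21183577 0.20055966] [-0.5 -0.2  4.3]
press True [0.51865342 0.21154738 0.20036859] [-1.7  0.7  6.2]
25.2917
```

View pics/s4.png

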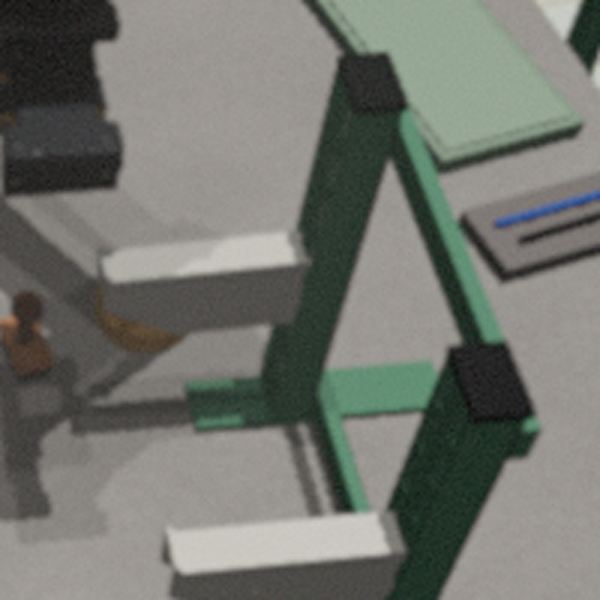

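The bracket sits on the empty post, top edge at px (105–300, 250), parallel to the fitted one. The touch found its top at z = 0.201 m (locked: 0.202, merely hung: 0.213), and a 25 N press moved it no further, so I hand in.

```bash
python3 -c "
from workcell import env
print(env.close_job(), env.read_state()['clock'])"
```

```text
the job is handed in; nothing more can be done
the job is handed in; nothing more can be done
```

The spare bracket is hooked into the empty post and, by touch, locked home: its top measured 0.201 m (0.202 expected), a 25 N push did not move it, and I handed the job in after about 25 s of the 56 s without seeing the judging result.

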